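# Hold up the matching guide roller with tongs

### The job

The bandsaw's white blade guide needs a second roller of the same colour as the one already fitted on it. Take the tongs off their rest, close their jaws on the loose roller of that colour in the tray, and lift it straight up to at least 10 cm above the tray, finishing while you hold it there, still, in the tongs over the tray. Handle the rollers with the tongs only, and leave the other roller and everything else on the bench where it is.

Things in the scene. Friction and masses are not known exactly. Their poses are not given: they have to be found in the camera images.
- tongs: Sprung two-armed tongs, red heel, steel arms, 265 mm long, 120 g, lying level on a wooden rest. Origin: midway between the two black rubber grip pads halfway along, at the arms' mid-height, 69 mm above the bench; balance point within 10 mm. +x to the jaws, y across, z up. Arms 18 mm tall; pads 20 mm tall, 60 mm long. Width over pads 65 mm sprung open, 46 mm on a roller (pads then parallel).
- tongs_jaw (a point): Point midway between the jaws, where the middle of a roller should come: 120 mm ahead of the tongs' origin and 40 mm below it. The jaws are shallow V plates, about 25 mm long along x, hanging from the arm ends to 50 mm below the origin. Clear gap 74 mm open, 36 mm closed on a roller; outer half-width 42 mm open.
- tong_l (a joint): Swing of the left arm, rad (right arm alike), hinged 120 mm behind the origin, in the tongs' level plane: 0.08 sprung open, 0 closed on a roller. Jaw gap = 36 mm + 480 mm x value; pad width = 46 mm + 240 mm x value. Springs: squeezing the pads takes 3 N to start, 6 N at 57 mm, 10 N at 46 mm; force beyond that reaches the jaws halved. Let go, they spring open.
- rest: Fixed wooden rest for the tongs: base 200 x 100 x 12 mm, two cross bars 140 mm apart (70 mm before and behind the grip pads), tops 60 mm high, with end lips to 70 mm. Origin under its centre, x along the tongs.
- tray: Fixed shallow aluminium tray, 160 (x) x 240 (y) mm, walls 16 mm high and 4 mm thick, floor 4 mm above the bench. Origin at the centre of its underside, z up.
- guide: Fixed blade guide: white block 55 x 130 mm, 40 mm high, on a dark foot, with two steel posts 76 mm apart. One post already has a roller on it, the other is empty. Origin at the centre of its underside, y along the row of posts.
- guide_post (a point): Foot of the guide's occupied post (at +y), on top of the white block, 40 mm above the bench.
- spares: Fixed dark wooden block 70 x 70 x 40 mm with a single brass post that stores the roller of the other colour: not the one that counts.
- roller_orange: Loose orange guide roller with steel centre, upright disc 36 mm across, 26 mm high, about 70 g, standing on the tray floor. Origin at the centre of its underside, axis z.
- roller_blue: Loose blue guide roller with steel centre, upright disc 36 mm across, 26 mm high, about 70 g, standing on the tray floor. Origin at the centre of its underside, axis z.
- fitted_orange: Orange roller, same size, fixed in place on a post 40 mm above the bench: either on the guide's post or on the spares block's post. Origin at the centre of its underside.
- fitted_blue: Blue roller, same size, fixed in place on a post 40 mm above the bench: either on the guide's post or on the spares block's post. Origin at the centre of its underside.
- jar: Bystander: round jar 64 mm across, 75 mm high, yellow cap. Leave it where it is.
- carton: Bystander: closed brown cardboard carton 90 x 120 x 50 mm. Leave it where it is.
- wrench: Bystander: steel wrench lying flat. Leave it where it is.
- driver: Bystander: screwdriver lying flat. Leave it where it is.
- offcut: Bystander: pale wood offcut 140 x 60 x 35 mm. Leave it where it is.
- brush: Bystander: bench brush lying flat. Leave it where it is.

How it is judged:
By the outcome, as a careful person would: the job done as asked, in the order asked, and still so for the second after the job is handed in, while the arm keeps its last pose, push and grip.
It also fails if it takes over 45 s, if anything falls off the work surface, if the arm or the gripper's body presses on something with over 40 N, if the wrist force passes 120 N, or if a joint passes its speed limit or range.

### The arm

A 7-joint arm with a two-finger parallel gripper is mounted at the origin on the work surface. World frame = base frame: x ahead of the robot, y to its left, z up, the work surface at z = 0. Lengths are in m, angles in rad, forces in N, time in s.
With the tool pointing down it reaches from about 0.425 to 0.875 m from the base axis. Payload 4.7 kg.
Tool frame: the origin (TCP) lies at the very end of the fingers, on their centre line; the grasp point (between the pads) lies 19 mm behind it (arm.grip_point_offset is the distance from the TCP to the grasp point, in m); z points along the fingers, y is the line along which they close (so a half turn about z gives the same grasp; the last joint's range is limited). The gripper opens to 85 mm and grips with 20 to 120 N. Pads are 22 mm wide; open, the fingers measure 114 mm over their backs; the gripper's body (76 mm by 85 mm) begins 54 mm behind the grasp point. The pads swing forward as they close: fully open they stand 13 mm farther back than shut.
Start: joints at [1.243, 0.321, -0.07, 1.45, 0.023, 1.371, -0.057], TCP at [0.218, -0.612, 0.231] pointing down, gripper open.
Joint ranges: [-2.86, 2.86], [-0.3, 2.09], [-1.38, 1.24], [0.06, 2.45], [-1.56, 4.7], [0.09, 2.05], [-2.69, 2.69]. Speed limits (rad/s): [2.57, 2.57, 3.14, 3.14, 3.14, 3.14, 3.14].

### API

Orientations are given as [roll, pitch, yaw] about the fixed x, y, z axes, in that order (R = Rz(yaw) Ry(pitch) Rx(roll)).
In Python, from cell import arm gives the robot as it stands.
- The arm moves only by the shell command python3 shift.py 'ROWS'. ROWS is a JSON list of rows, 1 to 12 of them, each of 5 numbers: the finger opening in m, then dx, dy, dz in m, then a turn about the tool's z in rad; each row is the pose to reach, as a shift and turn from the pose commanded when the command began, along the tool's axes at that moment; what a row does not reach only later rows make up. A row lasts 1/12 s, in which the tool goes at most 0.0417 m and 0.125 rad, less where a joint would pass 70% of its speed; a pose out of reach is approached as far as the arm can. The fingers move at their own pace and stop on an object; the grip force is fixed at half the most. Time passes only in rows, so rows that do not move let the fingers close. It prints the time, the measured TCP pose, the force, the opening and the grip force at its end.
- arm.get_obs(): the state, without advancing time (a new reading comes with each control period).
- arm.camera(name): name is "side" or "top" or "wrist"; returns a dict with "frame" (400x640x3 uint8, red, green, blue), "range_z" (400x640 float32, m along the optical axis (not along the pixel's ray), 0 where there is no reading), "camera_matrix" (3x3 intrinsics, pixels), "world_to_cam" (4x4, takes a point from world to camera coordinates); the wrist camera has in their place "hand_eye" (4x4, takes a point from camera to tool coordinates, whose origin is the TCP and whose axes are the flange's). Camera axes: x right, y up, looking along -z (the intrinsics and any distortion apply to the point x, -y, -z); pixel columns grow to the right and rows downward; lengths in m; the calibration is good to about 2 mm. A picture is of the moment at which its call begins: read the wrist's pose just before it.
- arm.hand_in(): hands the job in; it is judged then, once.
The state is a dict: "time_s": time; "joint_positions": joint angles; "joint_velocities": joint speeds; "effort": joint torques, N m; "ee_pos": TCP position; "orientation": TCP orientation; "wrist_force": force on the tool from outside, world axes, zero at the start; "torque": the same for the moment, N m; "width": finger opening in m; "gripper_force": force on a finger pad.
Only numpy, scipy, OpenCV 4.12 (cv2) and the standard library are available. Lean on these libraries where they do the work, as an engineer would, in place of code of your own. Each camera call takes 0.05 s, during which the arm holds its last target. There are 200 camera calls.

## Working session

There is one attempt and no reset: what is moved stays moved. The work goes in short steps, Python scripts to look and compute and a shell command to move; the robot and the scene stay as the last step left them, time stands still between calls to the robot, and variables do not carry over. Pictures are saved under pics/ and viewed, at most 10 in all, crops included, and the job is handed in when it is done.

```bash
ls; mkdir -p pics; cat > h.py <<'E'
import numpy as np,cv2
from cell import arm
def snap(n,f):
    o=arm.get_obs(); c=arm.camera(n); cv2.imwrite('pics/'+f+'.png',c['frame'][:,:,::-1]); 
    np.savez('pics/'+f+'.npz',o=np.r_[o['ee_pos'],o['orientation']],**{k:v for k,v in c.items() if v is not None}); return c
def pt(f,u,v,z=None):
    c=np.load('pics/'+f+'.npz'); K=c['camera_matrix']; d=c['range_z'][int(v),int(u)]
    r=np.array([(u-K[0,2])/K[0,0],-(v-K[1,2])/K[1,1],-1])
    if 'world_to_cam' in c: T=np.linalg.inv(c['world_to_cam'])
    else:
        from scipy.spatial.transform import Rotation as R
        W=np.eye(4);W[:3,:3]=R.from_euler('xyz',c['o'][3:]).as_matrix();W[:3,3]=c['o'][:3];T=W@c['hand_eye']
    if z is not None: d=(z-T[2,3])/(T[:3,:3]@r)[2]
    return (T@np.r_[r*d,1])[:3]
E
python3 - <<'E'
from h import *
c=snap('top','t0');print(c.keys(),c['camera_matrix'],c['world_to_cam']);snap('side','s0');print(arm.get_obs())
E
```

```text
cell.py
pics
shift.py
dict_keys(['frame', 'range_z', 'camera_matrix', 'world_to_cam']) [[408.80635481   0.         325.09797643]
 [  0.         408.80635481 198.50551162]
 [  0.           0.           1.        ]] [[-0.00519409 -0.99998531  0.00155259  0.00597194]
 [ 0.99711596 -0.00506162  0.07572407 -0.56943438]
 [-0.0757151   0.00194143  0.9971276  -1.13499027]
 [ 0.          0.          0.          1.        ]]
{'time_s': 0.1, 'joint_positions': array([ 1.24311544,  0.32172821, -0.07007557,  1.45153561,  0.0226434 ,
        1.37077592, -0.05690707]), 'joint_velocities': array([ 2.60832274e-03, -1.54566945e-03, -4.19071459e-04, -1.21753216e-03,
       -3.28882837e-04,  1.70587261e-03,  8.23234393e-05]), 'effort': array([ 3.60390015e-05, -4.94879472e+01, -3.83822965e-01, -3.15209877e+01,
        1.29398241e-02,  7.43838988e-03,  1.41268978e-05]), 'ee_pos': array([ 0.21763822, -0.6119899 ,  0.23035495]), 'orientation': array([-3.13993721e+00,  1.36716020e-04,  3.41801381e-01]), 'wrist_force': array([ 0.17870888, -0.15380388,  0.32341416]), 'torque': array([-0.03379066, -0.02172855,  0.00390721]), 'gripper_force': 0.0, 'width': 0.08539243172265046}
```

View pics/t0.png

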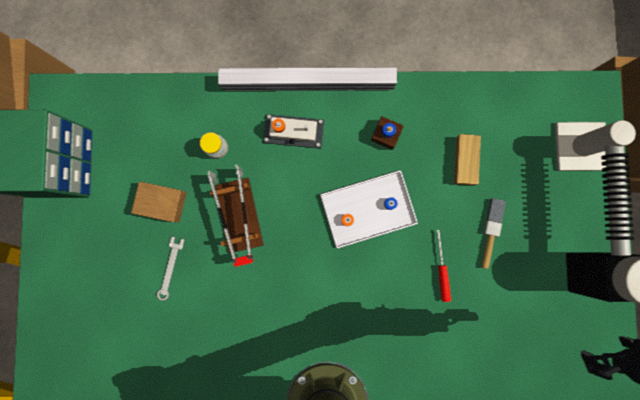

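View pics/s0.png

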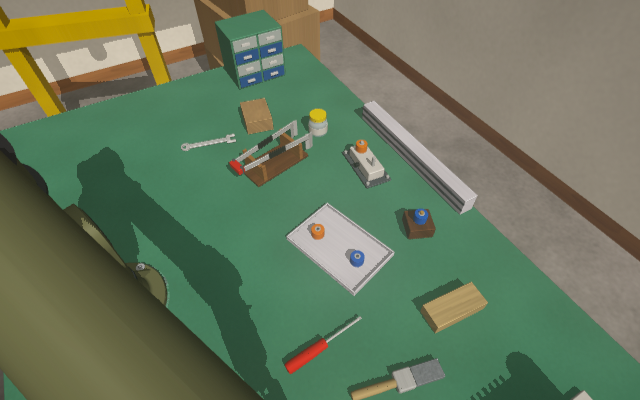

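The guide (top view, 293,131) carries an orange roller and the spares block (388,131) a blue one, so orange is wanted. The loose orange roller is at (347,220), the blue one at (391,203). The tongs run from the heel at (243,261) to the jaws near (213,178) and (240,170).

```bash
python3 - <<'E'
from h import *
im=cv2.imread('pics/t0.png');cv2.imwrite('pics/t0c.png',cv2.resize(im[155:275,195:275],None,fx=5,fy=5,interpolation=cv2.INTER_CUBIC))
cv2.imwrite('pics/t0d.png',cv2.resize(im[165:255,315:425],None,fx=6,fy=6,interpolation=cv2.INTER_CUBIC))
E
```

```text
(no output)
```

View pics/t0c.png

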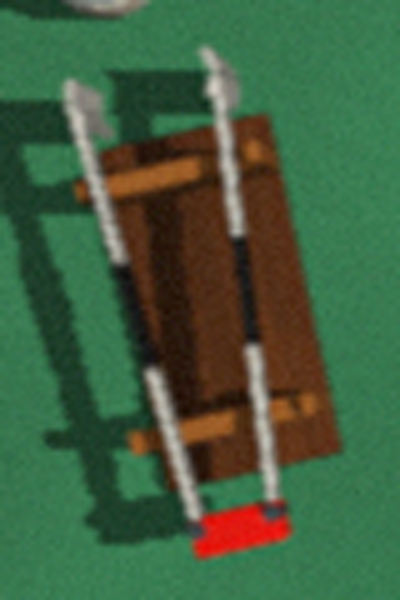

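View pics/t0d.png

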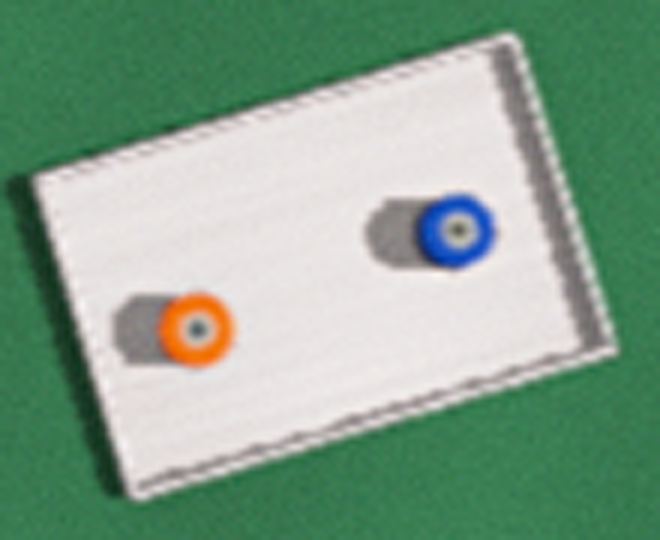

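Tongs pads in the crop: left centre (137,316), right (245,291). Heel centre is about (241,530), the jaw tips are (70,82) and (207,50). The orange roller's top centre is at (198,329), blue at (458,231), in the tray crop.

```bash
python3 - <<'E'
from h import *
a=lambda u,v,z=None:pt('t0',(u+.5)/5-.5+195,(v+.5)/5-.5+155,z)
b=lambda u,v,z=None:pt('t0',(u+.5)/6-.5+315,(v+.5)/6-.5+165,z)
L,R=a(137,316,.079),a(245,291,.079);print('pads',L,R,np.linalg.norm(L-R),a(137,316),a(245,291))
tl,tr=a(98,180,.078),a(228,150,.078);hl,hr=a(190,500,.078),a(268,488,.078)
O=(L+R)/2;H=a(241,530,.078);J=a((70+207)/2,66,.078);d=J-H
print('O',O,'H',H,'J',J,'yaw',np.arctan2(d[1],d[0]), np.linalg.norm(d),'yaw from pads',np.arctan2(-(R-L)[1],-(R-L)[0])-np.pi/2)
p=[np.linalg.norm(O-H),np.linalg.norm(O-J)];print(p)
e,f=a(120,265,.079),a(152,367,.079);print('padL',e,f,np.linalg.norm(e-f))
for n,q in [('o',(198,329)),('b',(458,231))]: print(n,b(*q,.03),b(*q))
for q in [(35,178),(515,35),(617,350),(133,497)]: print('tray',b(*q,.016))
o=arm.get_obs();print(o['ee_pos'],o['orientation'])
for n,q in [('jar',(210,143)),('carton',(158,202)),('guide',(293,131)),('post',(301,128))]: print(n,pt('t0',*q))
E
```

```text
pads [0.51468714 0.27948664 0.079     ] [0.52778263 0.22180032 0.079     ] 0.05915406202324513 [0.51472639 0.27981475 0.07768869] [0.5278291  0.2220195  0.07789066]
O [0.52123489 0.25064348 0.079     ] H [0.40068659 0.22286629 0.078     ] J [0.649886   0.28080375 0.078     ] yaw 0.2284361484322153 0.25584584338414945 yaw from pads 0.2232287753232416
[np.float64(0.1237112191435766), np.float64(0.1321429123870673)]
padL [0.54208061 0.28898406 0.079     ] [0.48740172 0.2710934  0.079     ] 0.057531358615667494
o [ 0.50982461 -0.05954189  0.03      ] [ 0.50982284 -0.05953777  0.03007279]
b [ 0.55499488 -0.18160881  0.03      ] [ 0.55508135 -0.18182988  0.02864584]
tray [0.58209121 0.01629219 0.016     ]
tray [ 0.64931356 -0.2126846   0.016     ]
tray [ 0.49924858 -0.25795592  0.016     ]
tray [ 0.43151857 -0.02907323  0.016     ]
[ 0.21763822 -0.6119899   0.23035495] [-3.13993721e+00  1.36716020e-04  3.41801381e-01]
jar [0.71917209 0.31664911 0.07271968]
carton [0.56008462 0.46427126 0.04848627]
guide [0.75971497 0.0926863  0.03855355]
post [0.76824334 0.07010891 0.03842688]
```

```bash
python3 shift.py '[[0.085,0.387,-0.247,-0.02,-1.5],[0.085,0.387,-0.247,-0.02,-1.5],[0.085,0.387,-0.247,-0.02,-1.5],[0.085,0.387,-0.247,-0.02,-1.5],[0.085,0.387,-0.247,-0.02,-1.5],[0.085,0.387,-0.247,-0.02,-1.5],[0.085,0.387,-0.247,-0.02,-1.5],[0.085,0.387,-0.247,-0.02,-1.5],[0.085,0.387,-0.247,-0.02,-1.5],[0.085,0.387,-0.247,-0.02,-1.5],[0.085,0.387,-0.247,-0.02,-1.5],[0.085,0.387,-0.247,-0.02,-1.5]]'
cat >> h.py <<'E'
def go(x,y,z,yaw):
    from scipy.spatial.transform import Rotation as R
    o=arm.get_obs();M=R.from_euler('xyz',o['orientation']).as_matrix();d=np.array([x,y,z])-o['ee_pos']
    t=-(yaw-np.arctan2(M[1,0],M[0,0]));print('t',o['time_s'],'rows xyz,turn',(M.T@d).round(4),round((t+np.pi)%(2*np.pi)-np.pi,4),'j',o['joint_positions'].round(2),'err tilt',M[:,2].round(3),'w',o['width'],o['gripper_force'],'f',o['wrist_force'].round(1))
E
python3 -c "
from h import *
go(.521,.2506,.2,.226+np.pi)"
```

```text
time_s: 1.1
ee_pos: [0.5051, -0.2398, 0.2518]
orientation: [3.137, -0.003, 1.862]
wrist_force: [0.2, 1.6, 0.7]
width: 0.0852
gripper_force: 0.0
t 1.1 rows xyz,turn [0.4651 0.1555 0.0541] -1.506 j [ 0.86  0.15 -0.51  1.64  0.07  1.37  0.63] err tilt [ 0.004  0.005 -1.   ] w 0.08520265727394785 0.0 f [0.2 1.6 0.7]
```

```bash
python3 shift.py '[[0.085,0.465,0.155,0.05,-1.5],[0.085,0.465,0.155,0.05,-1.5],[0.085,0.465,0.155,0.05,-1.5],[0.085,0.465,0.155,0.05,-1.5],[0.085,0.465,0.155,0.05,-1.5],[0.085,0.465,0.155,0.05,-1.5],[0.085,0.465,0.155,0.05,-1.5],[0.085,0.465,0.155,0.05,-1.5],[0.085,0.465,0.155,0.05,-1.5],[0.085,0.465,0.155,0.05,-1.5],[0.085,0.465,0.155,0.05,-1.5],[0.085,0.465,0.155,0.05,-1.5]]'
python3 shift.py '[[0.085,0,0,0,0],[0.085,0,0,0,0]]'
python3 -c "
from h import *
go(.521,.2506,.2,.226+np.pi);snap('wrist','w1');print(arm.camera('wrist')['hand_eye'].round(3))"
```

```text
time_s: 2.1
ee_pos: [0.5237, 0.2425, 0.2009]
orientation: [3.141, -0.0, -2.934]
wrist_force: [0.1, 0.5, -1.0]
width: 0.085
gripper_force: 0.0
time_s: 2.27
ee_pos: [0.5231, 0.2422, 0.2005]
orientation: [3.14, -0.002, -2.937]
wrist_force: [-0.2, -0.6, 0.0]
width: 0.085
gripper_force: 0.0
t 2.2667 rows xyz,turn [0.0003 0.0087 0.0005] -0.021 j [ 0.32  0.31 -0.96  1.65  0.26  1.31  1.1 ] err tilt [-0.002  0.001 -1.   ] w 0.08500489342910217 0.0 f [-0.2 -0.6  0. ]
[[-0.001  0.961  0.278  0.07 ]
 [ 1.     0.001  0.001  0.   ]
 [ 0.     0.278 -0.961 -0.142]
 [ 0.     0.     0.     1.   ]]
```

View pics/w1.png

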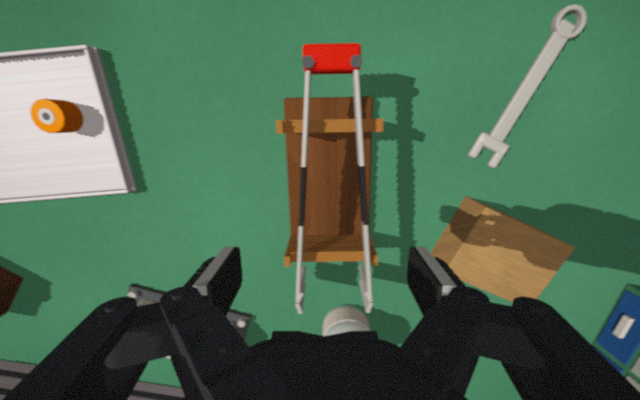

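The wrist view shows the grip pads at about (303,168-222) and (363,168-224), the heel at (332,58), and the jaw ends at (299,309) and (368,310). I'll locate them.

```bash
python3 - <<'E'
from h import *
im=cv2.imread('pics/w1.png');
p=lambda u,v:pt('w1',u,v,.079)
A=[p(304,168),p(302,223)];B=[p(360,168),p(366,223)]
print(A,B,np.mean(A+B,0));J=(p(300,296)+p(369,296))/2;H=p(332,55);d=J-H;print(J,H,np.linalg.norm(d),np.arctan2(d[1],d[0]))
print('orange',pt('w1',44,115,.03),pt('w1',44,115))
E
```

```text
[array([0.50161815, 0.21860554, 0.079     ]), array([0.55623754, 0.22677568, 0.079     ])] [array([0.49093003, 0.27024552, 0.079     ]), array([0.5433356 , 0.28918213, 0.079     ])] [0.52303033 0.25120222 0.079     ]
[0.63154637 0.27629301 0.079     ] [0.40201715 0.22413994 0.079     ] 0.2353797112506975 0.22342413445352988
orange [ 0.51053401 -0.06339131  0.03      ] [ 0.51025147 -0.06191265  0.03158693]
```

```bash
python3 shift.py '[[0.085,0.001,0.009,0,-0.022],[0.085,0.001,0.009,0.04,-0.022],[0.085,0.001,0.009,0.08,-0.022],[0.085,0.001,0.009,0.11,-0.022],[0.085,0.001,0.009,0.13,-0.022],[0.085,0.001,0.009,0.145,-0.022],[0.085,0.001,0.009,0.155,-0.022],[0.085,0.001,0.009,0.155,-0.022],[0.085,0.001,0.009,0.155,-0.022]]'
python3 -c "
from h import *
go(.522,.251,.045,.224+np.pi);snap('wrist','w2')"
```

```text
time_s: 3.12
ee_pos: [0.5223, 0.2481, 0.0469]
orientation: [3.142, 0.001, -2.92]
wrist_force: [0.3, 0.0, 0.4]
width: 0.0852
gripper_force: 0.0
t 3.1167 rows xyz,turn [-0.0003  0.0029  0.0019] -0.0023 j [ 0.23  0.48 -0.87  1.81  0.42  1.05  0.99] err tilt [ 0.001  0.    -1.   ] w 0.08518139518330034 0.0 f [0.3 0.  0.4]
```

View pics/w2.png

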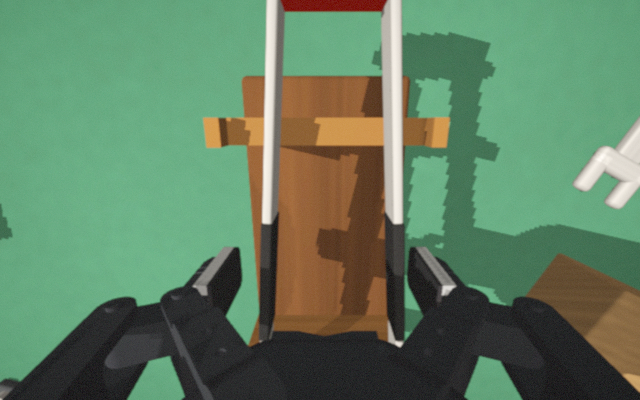

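The tongs' pads sit between the fingers, offset about 3 mm toward +y, as the numbers also say. I'll correct that and close to a partial squeeze.

```bash
python3 shift.py '[[0.085,0,0.003,0,0],[0.085,0,0.003,0,0],[0.07,0,0.003,0,0],[0.062,0,0.003,0,0],[0.058,0,0.003,0,0],[0.056,0,0.003,0,0],[0.056,0,0.003,0,0],[0.056,0,0.003,0,0],[0.056,0,0.003,0,0],[0.056,0,0.003,0,0],[0.056,0,0.003,0,0]]'
python3 -c "
from h import *
go(.522,.251,.045,.224+np.pi)"
```

```text
time_s: 4.08
ee_pos: [0.5223, 0.2519, 0.0482]
orientation: [3.141, 0.003, -2.919]
wrist_force: [0.3, -0.6, 8.2]
width: 0.0561
gripper_force: 8.8
t 4.0833 rows xyz,turn [ 0.0005 -0.0008  0.0032] -0.0017 j [ 0.22  0.48 -0.88  1.8   0.42  1.05  0.98] err tilt [ 0.003  0.001 -1.   ] w 0.05610919140962115 8.832896318999701 f [ 0.3 -0.6  8.2]
```

```bash
python3 shift.py '[[0.056,0,0,-0.005,0],[0.056,0,0,-0.015,0],[0.056,0,0,-0.03,0],[0.056,0,0,-0.05,0],[0.056,0,0,-0.075,0],[0.056,0,0,-0.1,0],[0.056,0,0,-0.12,0],[0.056,0,0,-0.13,0],[0.056,0,0,-0.13,0],[0.056,0,0,-0.13,0]]'
python3 -c "
from h import *
psi=-1.3
go(.510-.12*np.cos(psi),-.060-.12*np.sin(psi),.175,psi+np.pi)
c=snap('side','s1')
snap('wrist','w3');snap('top','t3')
cv2.imwrite('pics/m.png',np.vstack([np.hstack([cv2.resize(cv2.imread('pics/s1.png')[60:220,200:380],(400,356)),cv2.resize(cv2.imread('pics/t3.png')[130:290,180:360],(400,356))])]))"
```

```text
time_s: 4.92
ee_pos: [0.5211, 0.2509, 0.1764]
orientation: [-3.141, 0.0, -2.92]
wrist_force: [-1.5, -0.4, -0.6]
width: 0.0561
gripper_force: 6.2
t 4.9167 rows xyz,turn [ 0.0851 -0.181   0.0015] 1.522 j [ 0.3   0.34 -0.95  1.68  0.29  1.27  1.08] err tilt [ 0.001 -0.    -1.   ] w 0.05610540646746713 6.186692213609604 f [-1.5 -0.4 -0.6]
```

View pics/m.png

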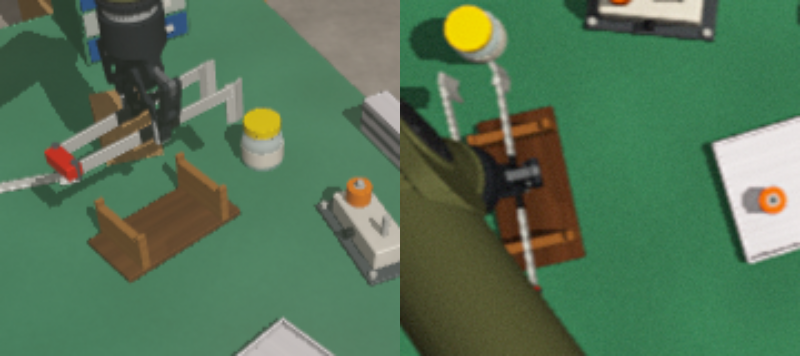

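```bash
python3 shift.py '[[0.056,0.002,-0.005,0,0.03],[0.056,0.008,-0.015,0,0.11],[0.056,0.014,-0.03,0,0.21],[0.056,0.02,-0.045,0,0.32],[0.056,0.027,-0.06,0,0.43],[0.056,0.034,-0.075,0,0.54],[0.056,0.04,-0.09,0,0.65],[0.056,0.048,-0.105,0,0.76],[0.056,0.056,-0.12,0,0.87],[0.056,0.062,-0.132,0,0.98],[0.056,0.068,-0.142,0,1.07],[0.056,0.071,-0.15,0,1.12]]'
python3 -c "
from h import *
psi=-1.3
go(.510-.12*np.cos(psi),-.060-.12*np.sin(psi),.175,psi+np.pi)"
```

```text
time_s: 6.07
ee_pos: [0.4838, 0.0874, 0.1754]
orientation: [-3.14, -0.0, 2.237]
wrist_force: [0.3, 0.0, -0.6]
width: 0.0561
gripper_force: 6.2
t 6.0667 rows xyz,turn [-0.0213 -0.0242  0.0005] 0.3953 j [ 0.52  0.06 -0.77  1.88  0.05  1.21  0.4 ] err tilt [-0.002 -0.001 -1.   ] w 0.056075909287889324 6.18761621215981 f [ 0.3  0.  -0.6]
```

```bash
python3 shift.py '[[0.056,-0.003,-0.004,0,0.06],[0.056,-0.009,-0.01,0,0.15],[0.056,-0.015,-0.017,0,0.25],[0.056,-0.02,-0.022,0,0.33],[0.056,-0.021,-0.024,0,0.38],[0.056,-0.021,-0.024,0,0.395],[0.056,-0.021,-0.024,0,0.395],[0.056,-0.021,-0.024,0,0.395]]'
python3 -c "
from h import *
psi=-1.3
go(.510-.12*np.cos(psi),-.060-.12*np.sin(psi),.175,psi+np.pi)
snap('wrist','w4');snap('top','t4');snap('side','s4')
a=cv2.imread('pics/t4.png')[150:270,240:400];b=cv2.imread('pics/s4.png')[130:290,210:410]
cv2.imwrite('pics/m4.png',np.vstack([np.hstack([cv2.resize(a,(400,300)),cv2.resize(b,(375,300))]),cv2.resize(cv2.imread('pics/w4.png'),(480,300)).copy() if 0 else np.pad(cv2.resize(cv2.imread('pics/w4.png'),(480,300)),((0,0),(0,295),(0,0)))]))"
```

```text
time_s: 6.73
ee_pos: [0.479, 0.0579, 0.176]
orientation: [-3.141, -0.0, 1.85]
wrist_force: [0.5, 0.1, -0.4]
width: 0.0565
gripper_force: 6.2
t 6.7333 rows xyz,turn [-0.0019 -0.0016  0.001 ] 0.0082 j [ 0.55  0.03 -0.73  1.91  0.02  1.21  0.09] err tilt [-0.001  0.    -1.   ] w 0.0564819306697265 6.186791225604793 f [ 0.5  0.1 -0.4]
```

View pics/m4.png

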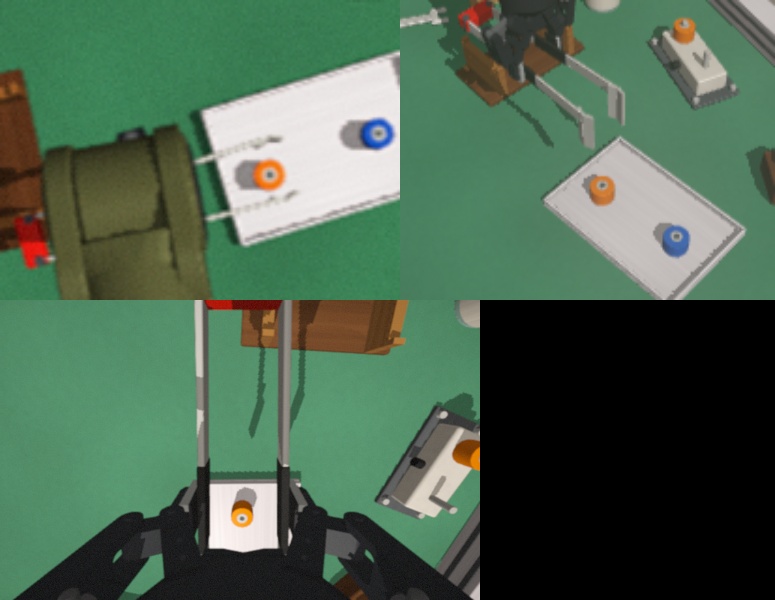

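The tongs hang level with the jaws above the orange roller (arm ends at top-view crop (277,140) and (293,195), roller (270,174)). I'll measure the jaws in 3D from the depth.

```bash
cat >> h.py <<'E'
def cloud(f):
    c=np.load('pics/'+f+'.npz');K=c['camera_matrix'];d=c['range_z'];v,u=np.mgrid[:400,:640]
    P=np.stack([(u-K[0,2])/K[0,0]*d,-(v-K[1,2])/K[1,1]*d,-d],-1)[d>0]
    T=np.linalg.inv(c['world_to_cam']);return P@T[:3,:3].T+T[:3,3],c['frame'][d>0].astype(int)
E
python3 - <<'E'
from h import *
o=arm.get_obs();p=o['ee_pos'];psi=o['orientation'][2]-np.pi
for f in('t4','s4'):
    P,C=cloud(f);q=P-p;x=q[:,0]*np.cos(psi)+q[:,1]*np.sin(psi);y=-q[:,0]*np.sin(psi)+q[:,1]*np.cos(psi);z=P[:,2]
    m=(x>.04)&(x<.16)&(abs(y)<.06)&(z>.12)&(z<.25)
    print(f,m.sum())
    for lo in np.arange(.04,.16,.015):
        k=m&(x>=lo)&(x<lo+.015)
        for s in(1,-1):
            kk=k&(y*s>0)
            if kk.sum(): print(round(lo,3),s,'n',kk.sum(),'y',y[kk].min().round(4),np.median(y[kk]).round(4),y[kk].max().round(4),'z',np.percentile(z[kk],[2,50,98]).round(4),x[kk].max().round(4))
    r=(C[:,0]>200)&(C[:,2]<90)&(z>.01)&(z<.05)&(abs(x-.12)<.06)&(abs(y)<.06)
    print('roller',r.sum(),np.median(x[r]),np.median(y[r]),(x[r].min()+x[r].max())/2,(y[r].min()+y[r].max())/2, z[r].max())
E
```

```text
t4 165
0.04 1 n 9 y 0.0247 0.0263 0.0287 z [0.191  0.2047 0.2061] 0.0546
0.04 -1 n 8 y -0.0298 -0.028 -0.0262 z [0.2027 0.2063 0.2073] 0.053
0.055 1 n 14 y 0.0249 0.0268 0.0292 z [0.1907 0.2039 0.2075] 0.0696
0.055 -1 n 12 y -0.0306 -0.0287 -0.0266 z [0.2031 0.2053 0.2073] 0.0695
0.07 1 n 13 y 0.0256 0.0275 0.0299 z [0.1894 0.2042 0.2064] 0.0846
0.07 -1 n 10 y -0.031 -0.0292 -0.0274 z [0.2019 0.2045 0.206 ] 0.0845
0.085 1 n 12 y 0.0262 0.0282 0.0304 z [0.2014 0.2053 0.2069] 0.0996
0.085 -1 n 12 y -0.0318 -0.0296 -0.0277 z [0.2039 0.2056 0.2083] 0.0994
0.1 1 n 18 y 0.0234 0.0274 0.031 z [0.1541 0.2044 0.207 ] 0.1146
0.1 -1 n 17 y -0.0321 -0.029 -0.0247 z [0.1497 0.204  0.208 ] 0.1144
0.115 1 n 15 y 0.0259 0.0281 0.0306 z [0.1655 0.2041 0.208 ] 0.1292
0.115 -1 n 15 y -0.0325 -0.03 -0.0277 z [0.1521 0.2052 0.2074] 0.1294
0.13 1 n 6 y 0.0245 0.0254 0.0278 z [0.1709 0.2021 0.2055] 0.1336
0.13 -1 n 4 y -0.0291 -0.0266 -0.0262 z [0.1557 0.1984 0.2084] 0.132
roller 72 0.1183164751019656 -0.0026922520967776874 0.1201121122369993 -0.003446130409000431 0.03526031251304973
s4 570
0.04 1 n 28 y 0
[... 364 characters left out ...]
74 z [0.1901 0.2    0.2086] 0.0842
0.085 1 n 31 y 0.0255 0.0274 0.0314 z [0.1906 0.1994 0.2076] 0.0999
0.085 -1 n 27 y -0.0322 -0.0306 -0.0276 z [0.1884 0.2008 0.2071] 0.0991
0.1 1 n 51 y 0.0234 0.0259 0.0317 z [0.1499 0.1912 0.2065] 0.1149
0.1 -1 n 41 y -0.0329 -0.0307 -0.0243 z [0.1545 0.1982 0.2069] 0.1142
0.115 1 n 88 y 0.0237 0.0276 0.031 z [0.149  0.1795 0.2067] 0.1299
0.115 -1 n 81 y -0.0334 -0.0313 -0.0266 z [0.1479 0.1809 0.2075] 0.1299
0.13 1 n 37 y 0.0235 0.0265 0.0292 z [0.1488 0.1792 0.2065] 0.136
0.13 -1 n 55 y -0.0314 -0.0294 -0.024 z [0.1492 0.1787 0.2051] 0.1361
roller 73 0.12581166849549832 -0.004528596507506626 0.12337307166290087 -0.0026582940654139905 0.03382446770724079
```

```bash
python3 shift.py '[[0.056,-0.001,-0.002,0.01,0],[0.056,-0.001,-0.002,0.03,0],[0.056,-0.001,-0.002,0.055,0],[0.056,-0.001,-0.002,0.08,0],[0.056,-0.001,-0.002,0.1,0],[0.056,-0.001,-0.002,0.115,0],[0.056,-0.001,-0.002,0.127,0],[0.056,-0.001,-0.002,0.135,0],[0.056,-0.001,-0.002,0.139,0],[0.056,-0.001,-0.002,0.139,0],[0.056,-0.001,-0.002,0.139,0]]'
python3 - <<'E'
from h import *
snap('wrist','w5');snap('side','s5');snap('top','t5')
a=cv2.imread('pics/t5.png')[170:260,290:410];b=cv2.imread('pics/s5.png')[180:300,250:410]
cv2.imwrite('pics/m5.png',np.hstack([cv2.resize(a,(400,300)),cv2.resize(b,(400,300))]))
o=arm.get_obs();p=o['ee_pos'];psi=o['orientation'][2]-np.pi;print(o['wrist_force'])
for f in('t5','s5'):
    P,C=cloud(f);q=P-p;x=q[:,0]*np.cos(psi)+q[:,1]*np.sin(psi);y=-q[:,0]*np.sin(psi)+q[:,1]*np.cos(psi);z=P[:,2]
    m=(x>.1)&(x<.14)&(abs(y)<.06)&(z>.045)&(z<.09)
    for s in(1,-1): k=m&(y*s>0);print(k.sum(),y[k].min(),np.median(y[k]),y[k].max(),x[k].max(),z[k].max())
    r=(C[:,0]>200)&(C[:,2]<90)&(z>.01)&(z<.05)&(abs(x-.12)<.06)&(abs(y)<.06)
    print('roller',r.sum(),x[r].min(),x[r].max(),y[r].min(),y[r].max())
E
```

```text
time_s: 7.8
ee_pos: [0.4778, 0.0563, 0.0373]
orientation: [3.141, 0.0, 1.849]
wrist_force: [-0.4, 0.3, -1.2]
width: 0.0559
gripper_force: 6.2
[-0.27079004  0.1085255  -1.31253441]
27 0.024299280116913194 0.027758325807806006 0.03147742061715125 0.1331415321204512 0.0684375966805777
28 -0.03290602887963377 -0.029327147695513617 -0.02523031251045547 0.13406571979008325 0.0689508256922855
roller 74 0.10345489613563388 0.13412774911681447 -0.01716413673817262 0.013878505207581597
60 0.023700379095495345 0.027645168880272252 0.032768379326481384 0.13544040470334665 0.06778481524791968
65 -0.033578722191989326 -0.030710388613386045 -0.024466340144797056 0.1352319382123488 0.06722513752506376
roller 63 0.10592681033274767 0.13753056274729072 -0.01592381514468588 0.014467671024531895
```

View pics/m5.png

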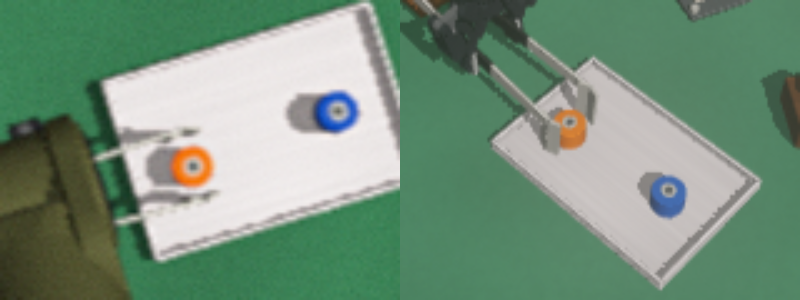

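The jaws straddle the orange roller (crop (192,166)), centred to about 1 mm and well clear of the blue one. Close.

```bash
python3 shift.py '[[0.053,0,0,0,0],[0.050,0,0,0,0],[0.048,0,0,0,0],[0.046,0,0,0,0],[0.044,0,0,0,0],[0.03,0,0,0,0],[0.03,0,0,0,0],[0.03,0,0,0,0],[0.03,0,0,0,0]]'
```

```text
time_s: 8.7
ee_pos: [0.4785, 0.0562, 0.0386]
orientation: [3.14, 0.001, 1.849]
wrist_force: [-2.2, -0.4, 8.2]
width: 0.0454
gripper_force: 60.2
```

```bash
python3 shift.py '[[0.03,0,0,-0.004,0],[0.03,0,0,-0.012,0],[0.03,0,0,-0.025,0],[0.03,0,0,-0.045,0],[0.03,0,0,-0.065,0],[0.03,0,0,-0.085,0],[0.03,0,0,-0.105,0],[0.03,0,0,-0.125,0],[0.03,0,0,-0.14,0],[0.03,0,0,-0.15,0],[0.03,0,0,-0.155,0],[0.03,0,0,-0.155,0]]'
python3 shift.py '[[0.03,0,0,0,0],[0.03,0,0,0,0],[0.03,0,0,0,0],[0.03,0,0,0,0],[0.03,0,0,0,0],[0.03,0,0,0,0]]'
python3 - <<'E'
from h import *
snap('side','s6');snap('top','t6')
a=cv2.imread('pics/t6.png')[150:270,240:400];b=cv2.imread('pics/s6.png')[100:280,200:440]
cv2.imwrite('pics/m6.png',np.hstack([cv2.resize(a,(400,300)),cv2.resize(b,(400,300))]))
for f in('t6','s6'):
    P,C=cloud(f)
    r=(C[:,0]>150)&(C[:,2]<90)&(P[:,2]>.08)&(abs(P[:,0]-.51)<.08)&(abs(P[:,1]+.06)<.08)&(C[:,1]>60)
    print(r.sum(),P[r].min(0),P[r].max(0))
E
```

```text
time_s: 9.7
ee_pos: [0.478, 0.0563, 0.1931]
orientation: [3.14, 0.001, 1.849]
wrist_force: [-0.7, 0.5, -1.4]
width: 0.0455
gripper_force: 61.9
time_s: 10.2
ee_pos: [0.4774, 0.0562, 0.192]
orientation: [-3.141, -0.0, 1.849]
wrist_force: [-0.2, 0.4, -2.0]
width: 0.0454
gripper_force: 61.9
103 [ 0.49496131 -0.07399437  0.16882525] [ 0.52650872 -0.04219169  0.18719809]
119 [ 0.49796265 -0.07921259  0.15870474] [ 0.52978429 -0.04179234  0.19512952]
```

View pics/m6.png

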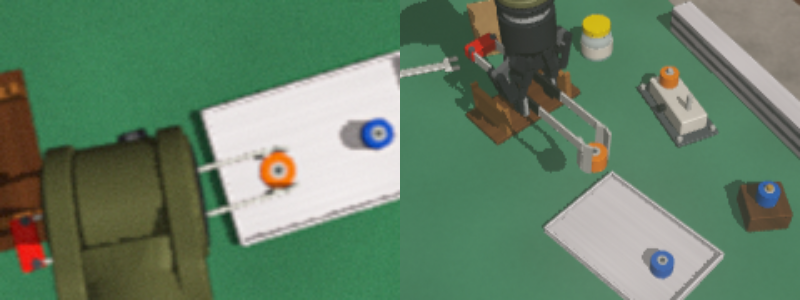

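The orange roller is held in the jaws over the tray, with its underside about 0.158 m up; the blue roller hasn't moved. The wrist is steady, so I'm handing in.

```bash
python3 -c "
from cell import arm
print(arm.hand_in())"
```

```text
the job is handed in; nothing more can be done
None
```

The orange roller, matching the one on the guide, is held still in the tongs about 15 cm above the tray floor, over the tray; the blue one is untouched, and the job was handed in after about 10 s of robot time.

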